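Reset an over-tightened belt tensioner

TASK

This tiller's belt tensioner was left wound too tight: its red pointer stands past the green band on the scale. Pull back the brass lock sleeve until the sprung arm has run back to its slack stop and let the sleeve snap home; then push the arm up the scale and let go so that the ratchet holds the pointer within the green band, with the sleeve fully home. The lock only clicks one way, so if you push too far, release it and start again; leave the other things on the bench where they lie.

Things in the scene. Friction and masses are not known exactly. Their poses are not given: they have to be found in the camera images.
- tensioner: belt tensioner fixed to the bench: grey plate (225 mm in its x, 335 in y, top 16 mm above the bench) with pivot, sprung arm, ratchet, lock and scale, nothing higher than 105 mm. Origin under the plate at bench height, z up; at yaw 0 its axes are the world's (+x away from the robot, +y left). Its place and its yaw (up to 0.35 rad either way) vary
- band: green setting band, a strip screwed to the scale's rim 145 to 165 mm from the pivot, at a different place each time; it reaches 0.12 rad to either side of band_mid, a little over two notches. Origin on the pivot axis, z up; its yaw relative to the tensioner is minus the arm angle that puts the pointer at the band's middle (0.35 to 0.70)
- pivot (a point): the upright axis of the arm, at the arm's height (54 mm above the bench), 10 mm in +x from the tensioner's origin. Saw teeth on the hub and the lock pin form a ratchet of 6 degrees (0.105 rad): pushed up, the arm clicks from notch to notch; let go, it falls back 0.02 to 0.13 rad to the next tooth and stays. The lowest notch holds at about 0.14, the highest at about 1.17
- tension_arm (a joint): angle of the aluminium arm, rad: 0 = slack, on its stop; grows as the arm is pushed away from the robot, clockwise from above, to 1.25. The arm points at 125 degrees minus this value, from the tensioner's +x towards its +y. A spring drives it to slack (0.25 N m at 0, 0.78 at 1.25: 3 to 8 N at the roller, plus 2 to 5 N for the ratchet). Starts locked at 0.85 to 1.18, past the band
- roller (a point): middle of the black idler roller at the arm's outer end, 95 mm from the pivot, 81 mm above the bench: upright, 48 mm across, its ends 65 and 97 mm above the bench (bolt head to 104), free to spin. It stands wholly above the arm (arm top 60 mm): closed fingers with their tips 64 to 85 mm above the bench push on its side and clear all else
- lock_sleeve (a joint): how far the brass lock sleeve is drawn back, m: 0 = fully home, pin in the ratchet; 0.010 = fully back. From 0.004 on the pin is clear and the arm, if held so, runs back to slack in 1 to 2 s. A spring drives the sleeve home: 4 N at 0, 9 N fully back, some newtons more to start while the arm leans on the pin. Let go, it snaps home
- sleeve_grip (a point): middle of the sleeve's knurled grip, on its level axis 54 mm above the bench (38 above the plate); home, 119 mm from the pivot towards the tensioner's -y. The sleeve is 27 mm across and lies along that y; front end 16 mm from here at +y (dark housing 22 mm), rear collar of 33 mm across 14 to 21 mm from here at -y. It is drawn towards -y, away from the pivot
- pointer_tip (a point): tip of the thin red pointer on the arm, 140 mm from the pivot and 52 mm above the bench, over the inner ends of the black graduations (each 3 degrees, a long one each 15) of the white arc-shaped scale
- band_mid (a point): middle of the green band, taken at the pointer's radius (140 mm from the pivot): the pointer's tip stands here when the arm is right in the middle of the band; at the pointer's tip the band reaches 17 mm to either side
- trowel: bystander: small hand trowel, white handle, 60x260x27 mm, lying right of the tensioner; origin under its middle
- sprinkler: bystander: black and grey impulse sprinkler head on a spike, 93x193x36 mm, lying left of the tensioner; origin under its middle
- rusty_washer: bystander: rusty washer, 26 mm across, 8 mm thick, flat on the bench at the right front; origin under its middle
- weeder_orange: bystander: weeder with an orange handle, 25x235x25 mm, lying at the left front; origin under its middle

How it is judged:
By the outcome, as a careful person would: the job done as asked, in the order asked, and still so for the second after the job is handed in, with the robot touching nothing.
It also fails if it takes over 51 s, if anything falls off the work surface, if the arm or the gripper's body presses on something with over 40 N, if the wrist force passes 120 N, or if a joint passes its speed limit or range.

ROBOT

A 6-joint arm with a two-finger parallel gripper is mounted at the origin on a cart in front of the work surface, level with it; the furniture and walls round the work are solid. World frame = base frame: x ahead of the robot, y to its left, z up, the work surface at z = 0. Lengths are in m, angles in rad, forces in N, time in s.
With the tool pointing down it reaches from about 0.35 to 0.775 m from the base axis. Payload 5.5 kg.
Tool frame: the origin (TCP) lies on the centre line of the jaws, within the pads' length; the fingertips stand 11 mm ahead of it and the grasp point (between the pads) lies 8 mm behind it (env.tip_extent is the distance from the TCP to the fingertips, in m); z points along the fingers, y is the line along which they close (so a half turn about z gives the same grasp; the last joint's range is limited). The gripper opens to 85 mm and grips with 20 to 120 N. Pads are 22 mm wide; open, the fingers measure 114 mm over their backs; the gripper's body (76 mm by 85 mm) begins 54 mm behind the grasp point. The pads swing forward as they close: fully open they stand 13 mm farther back than shut.
Start: joints at [1.138, 0.313, 0.046, 1.304, 0, 1.431], TCP at [0.166, 0.551, 0.242] pointing down, gripper open.
Joint ranges: [-2.76, 2.76], [-0.86, 1.69], [-1.03, 1.26], [-2.2, 2.34], [-1.47, 1.5], [-3.14, 3.14]. Speed limits (rad/s): [2.57, 2.57, 3.14, 3.14, 3.14, 3.14].

INTERFACE

Orientations are given as a unit quaternion [w, x, y, z].
In Python, from workcell import env gives the robot as it stands.
- The arm moves only by the shell command python3 -m jog 'ROWS' [FORCE]. ROWS is JSON, a list of rows, each a list of 5 numbers: the gripper's target within -1 to 1 (shut at 1, half-way at 0, fully open at -1), then the shift along the tool's x, y, z in m, then the turn about the tool's z in degrees. In form: [[fingers, tx, ty, tz, turn], ...]. A call has 1 to 5 rows; each row shifts and turns the commanded pose from where the row before left it, along the tool's axes as they then stand; what a row does not reach is not made up. A row lasts 1/12 s, in which the tool goes at most 41.7 mm and 7.16 degrees, less where a joint would pass 70% of its speed; a pose out of reach is approached as far as the arm can. A call is refused whole if a number of a shift passes 0.0417 or a number of a turn 7.16, either way. A call with a gripper value outside its range is refused whole. The fingers move at their own pace and stop on an object; FORCE is the grip in N (left out, the last holds). Time passes only in rows, so rows that do not move let the fingers close. It gives the time, the measured TCP pose, the force, the opening and the grip force at its end, in the units of the state.
- env.get_state(): the state, without advancing time (a new reading comes with each control period).
- env.read_camera(name): name is "scene" or "top" or "wrist"; returns a dict with "img" (480x640x3 uint8, red, green, blue), "fov_y" (degrees; the focal length in pixels is half the picture's height over the tangent of half this angle, whatever the lens; pixels are square), "cx", "cy" (the principal point, pixels), "T" (4x4, takes a point from camera to world coordinates). Camera axes: x right, y up, looking along -z (the intrinsics and any distortion apply to the point x, -y, -z); pixel columns grow to the right and rows downward; lengths in m; the calibration is good to about 2 mm. A picture is of the moment at which its call begins. There is no depth.
- env.hand_in(): hands the job in; it is judged then, once.
The state is a dict: "clock": time; "joint_pos": joint angles; "qvel": joint speeds; "tau": joint torques, N m; "tcp_pos": TCP position; "orientation": TCP orientation; "wrist_force": force on the tool from outside, world axes, zero at the start; "ft_torque": the same for the moment, N m; "finger_gap": finger opening in m; "grip_force": force on a finger pad.
Only numpy, scipy, OpenCV 4.12 (cv2) and the standard library are available. Lean on these libraries where they do the work, as an engineer would, in place of code of your own. Each camera call takes 0.05 s, during which the arm holds its last target. There are 200 camera calls.

## Working session

There is one attempt and no reset: what is moved stays moved. The work goes in short steps, Python scripts to look and compute and a shell command to move; the robot and the scene stay as the last step left them, time stands still between calls to the robot, and variables do not carry over. Pictures are saved under pics/ and viewed, at most 10 in all, crops included, and the job is handed in when it is done.

```bash
ls; mkdir -p pics; python3 - <<'E'
from workcell import env
import cv2
s=env.get_state();print({k:s[k] for k in('clock','tcp_pos','orientation','finger_gap')},env.tip_extent)
for n in('top','scene'):
    c=env.read_camera(n);print(n,{k:v for k,v in c.items() if k!='img'})
    cv2.imwrite(f'pics/{n}0.png',c['img'][:,:,::-1])
E
```

```text
pics
{'clock': 0.0, 'tcp_pos': array([0.16576078, 0.55007214, 0.24138083]), 'orientation': array([-2.61852280e-04,  1.45869397e-01,  9.89303407e-01, -9.05356984e-04]), 'finger_gap': 0.08520398370573384} 0.011
top {'fov_y': 57.13982497312555, 'cx': 318.51215575813836, 'cy': 240.91499695724477, 'T': array([[-0.01925742,  0.99679592, -0.07763407,  0.4351834 ],
       [-0.99976808, -0.01994709, -0.00811791, -0.03430275],
       [-0.00964047,  0.07745974,  0.99694887,  1.28658253],
       [ 0.        ,  0.        ,  0.        ,  1.        ]])}
scene {'fov_y': 52.06464064467228, 'cx': 315.98986639108887, 'cy': 240.6105765376072, 'T': array([[ 0.58338586,  0.5551356 , -0.59286204, -0.27679848],
       [-0.81217834,  0.40342938, -0.42143928, -0.61765646],
       [ 0.00522202,  0.72737143,  0.68622411,  1.00987086],
       [ 0.        ,  0.        ,  0.        ,  1.        ]])}
```

View pics/top0.png

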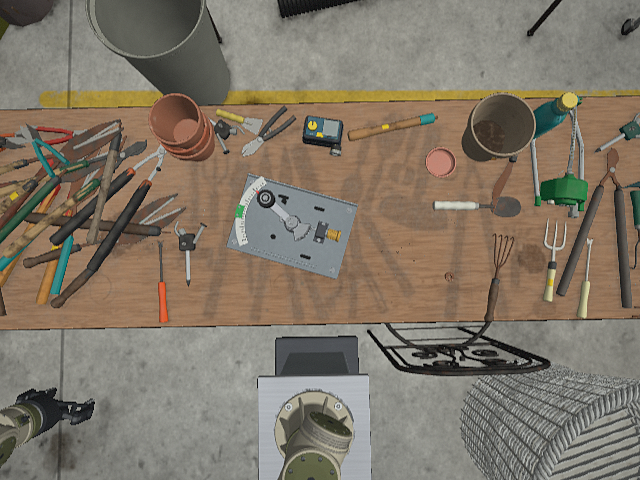

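View pics/scene0.png

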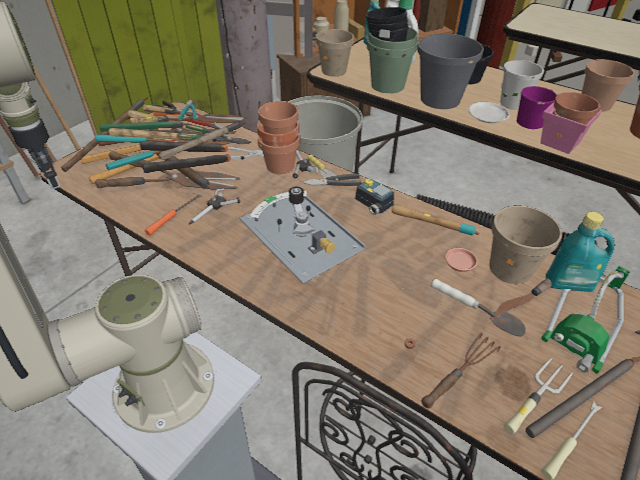

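The top view shows the plate centred near (292,225) px and turned clockwise. The black roller is at (265,199), the green band at (240,211) and the brass sleeve at (333,234). Next I measure these by colour.

```bash
cat > h.py <<'E'
import numpy as np,cv2
from workcell import env
def ray(c,u,v,z):
    f=240/np.tan(np.radians(c['fov_y'])/2)
    d=c['T'][:3,:3]@np.array([(u-c['cx'])/f,-(v-c['cy'])/f,-1]);o=c['T'][:3,3]
    return (o+d*(z-o[2])/d[2])
def proj(c,p):
    f=240/np.tan(np.radians(c['fov_y'])/2)
    q=c['T'][:3,:3].T@(np.array(p)-c['T'][:3,3])
    return np.array([c['cx']-f*q[0]/q[2],c['cy']+f*q[1]/q[2]])
def mask(img,lo,hi):
    return cv2.inRange(cv2.cvtColor(img,cv2.COLOR_RGB2HSV),np.array(lo),np.array(hi))
def blobs(m,roi=None,n=3,mn=4):
    if roi: k=np.zeros_like(m);x0,y0,x1,y1=roi;k[y0:y1,x0:x1]=m[y0:y1,x0:x1];m=k
    N,l,st,ce=cv2.connectedComponentsWithStats(m)
    return sorted([(int(st[i,4]),ce[i],st[i,:4].tolist()) for i in range(1,N) if st[i,4]>=mn],key=lambda t:-t[0])[:n]
E
python3 - <<'E'
from h import *
c=env.read_camera('top');im=c['img'];roi=(215,160,370,290)
hsv=cv2.cvtColor(im,cv2.COLOR_RGB2HSV);print(hsv[260,290],hsv[235,333])
m=mask(im,(95,10,60),(125,90,220));k=np.zeros_like(m);k[160:290,215:370]=m[160:290,215:370]
cn=max(cv2.findContours(cv2.morphologyEx(k,cv2.MORPH_CLOSE,np.ones((5,5))),0,1)[0],key=cv2.contourArea)
W=np.array([ray(c,*p[0],.016)[:2] for p in cn]);r=cv2.minAreaRect(W.astype(np.float32)*1000);print('plate',r,cv2.boxPoints(r).round().tolist())
for n,lo,hi,z in(('brass',(15,110,80),(28,255,255),.06),('green',(50,100,60),(85,255,255),.05),('red',(0,150,80),(8,255,255),.052),('red2',(172,150,80),(180,255,255),.052),('black',(0,0,0),(180,255,45),.097)):
    for a,ce,bb in blobs(mask(im,lo,hi),roi): print(n,a,ce.round(1),bb,ray(c,*ce,z).round(4))
cv2.imwrite('pics/crop0.png',cv2.resize(im[160:290,215:370][:,:,::-1],None,fx=4.5,fy=4.5,interpolation=cv2.INTER_CUBIC))
E
```

```text
[ 94  17 121] [ 20 154 195]
plate ((581.2978515625, 52.711090087890625), (332.78814697265625, 225.16458129882812), 72.7477798461914) [[424.0, -73.0], [639.0, -140.0], [738.0, 178.0], [523.0, 245.0]]
brass 121 [333.4 234.5] [327, 229, 14, 13] [ 0.5479 -0.0663  0.06  ]
green 73 [239.1 210.8] [235, 204, 9, 14] [0.6216 0.1991 0.05  ]
red 5 [257.2 191.8] [256, 191, 3, 3] [0.6746 0.147  0.052 ]
black 106 [266.  199.6] [257, 190, 18, 18] [0.6437 0.1164 0.097 ]
black 37 [283.4 198.4] [279, 195, 9, 9] [0.646  0.0689 0.097 ]
black 23 [304.8 256.4] [300, 255, 10, 4] [0.4865 0.0133 0.097 ]
```

View pics/crop0.png

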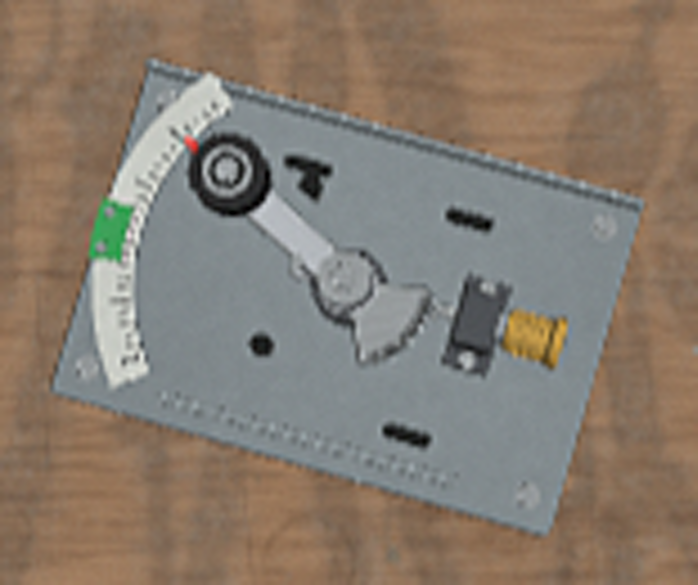

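The plate fit is 333×225 mm, which matches the given 335×225. Its yaw is −0.302, the pivot is near (0.590, 0.050) and the band's arm angle is about 0.515. I'll now move over the sleeve at about (0.555, −0.064) and turn the tool about 90°, so the jaws close along the tensioner's x.

```bash

python3 -m jog '[[-1,-0.0306,-0.0264,0,0],[-1,-0.0306,-0.0264,0,0],[-1,-0.0306,-0.0264,0,0],[-1,-0.0306,-0.0264,0,0],[-1,-0.0306,-0.0264,0,0]]' >/dev/null
python3 -m jog '[[-1,-0.0306,-0.0264,0,0],[-1,-0.0306,-0.0264,0,0],[-1,-0.0306,-0.0264,0,0],[-1,-0.0306,-0.0264,0,0],[-1,-0.0306,-0.0264,0,0]]'
python3 -m jog '[[-1,-0.0306,-0.0264,0,0],[-1,-0.0306,-0.0264,0,0],[-1,-0.0306,-0.0264,0,0],[-1,-0.0306,-0.0264,0,0],[-1,-0.0306,-0.0264,0,0]]' >/dev/null
python3 -m jog '[[-1,-0.0306,-0.0264,0,0],[-1,-0.0306,-0.0264,0,0],[-1,-0.0306,-0.0264,0,7],[-1,0,0,0,7],[-1,0,0,0,7]]' >/dev/null
python3 -m jog '[[-1,0,0,0,7],[-1,0,0,0,7],[-1,0,0,0,7],[-1,0,0,0,7],[-1,0,0,0,7]]' >/dev/null
python3 -m jog '[[-1,0,0,0,7],[-1,0,0,0,7],[-1,0,0,0,7],[-1,0,0,0,7],[-1,0,0,0,7]]'
python3 - <<'E'
from h import *
s=env.get_state();R=cv2.Rodrigues
print(s['tcp_pos'],s['orientation'],s['joint_pos'],s['wrist_force'])
c=env.read_camera('wrist');print({k:v for k,v in c.items() if k!='img'})
cv2.imwrite('pics/w1.png',c['img'][:,:,::-1])
t=env.read_camera('top');print('pivot',ray(t,215+345/4.5,160+280/4.5,.065),'roller',ray(t,215+228/4.5,160+170/4.5,.104))
for a,ce,bb in blobs(mask(c['img'],(15,110,60),(28,255,255))): print(a,ce,bb,ray(c,*ce,.06))
E
```

```text
clock: 0.98
tcp_pos: [0.3832, 0.2076, 0.2423]
orientation: [0.0, 0.146, 0.989, 0.0]
wrist_force: [0.9, 0.7, 0.4]
finger_gap: 0.0855
grip_force: 0.0
clock: 2.65
tcp_pos: [0.556, -0.0634, 0.2419]
orientation: [-0.0, 0.81, 0.587, -0.0]
wrist_force: [0.7, -0.2, -0.1]
finger_gap: 0.0856
grip_force: 0.0
[ 0.55596031 -0.06335     0.24189167] [-3.39900413e-04  8.09654943e-01  5.86906046e-01 -2.25411002e-04] [-2.56962189e-01  2.83802136e-01  4.69627554e-03  1.29250201e+00
  8.22665792e-05  1.63016591e+00] [ 0.68426151 -0.23675852 -0.07627682]
{'fov_y': 62.018079159989234, 'cx': 319.0671781472274, 'cy': 233.64403141401985, 'T': array([[ 9.50275271e-01,  2.97116452e-01,  9.32669463e-02,
         5.78891280e-01],
       [-3.11411024e-01,  9.06932376e-01,  2.83719651e-01,
         8.59994532e-03],
       [-2.89037208e-04, -2.98656123e-01,  9.54360748e-01,
         3.73621970e-01],
       [ 0.00000000e+00,  0.00000000e+00,  0.00000000e+00,
         1.00000000e+00]])}
pivot [0.58412779 0.04955014 0.065     ] roller [0.64760012 0.11652689 0.104     ]
1579 [312.9791007  214.40215326] [294, 189, 39, 49] [ 0.54864176 -0.06756472  0.06      ]
144 [637.04861111 179.32638889] [633, 163, 7, 34] [ 0.80071989 -0.12008083  0.06      ]
7 [474.85714286  63.42857143] [474, 62, 4, 4] [0.69606299 0.00320839 0.06      ]
```

View pics/w1.png

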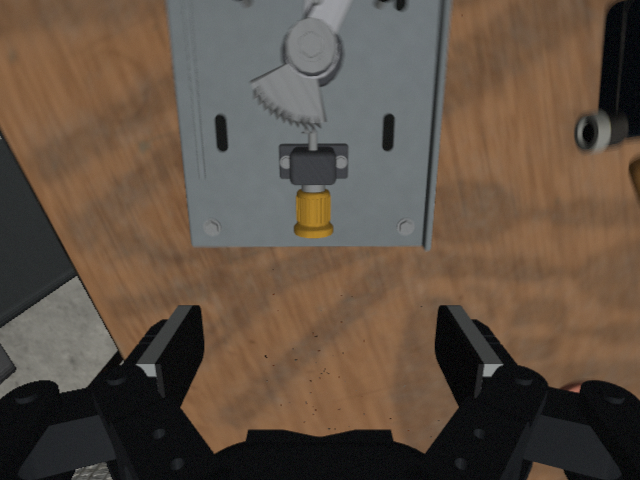

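The wrist view confirms the sleeve: the brass blob at (313,214) px is about (0.549, −0.067), and from this and the pivot I take the grip middle as (0.549, −0.065). With the pivot at about (0.584, 0.049), the 119 mm spacing checks. Next I descend and grip.

```bash

python3 -m jog '[[-1,-0.0037,-0.0062,0.039,0],[-1,0,0,0.039,0],[-1,0,0,0.039,0],[-1,0,0,0.039,0],[-1,0,0,0.02,0]]' 50
python3 -m jog '[[-1,0,0,0.02,0],[-1,0,0,0,0],[1,0,0,0,0],[1,0,0,0,0],[1,0,0,0,0]]'
python3 -m jog '[[1,0,0,0,0],[1,0,0,0,0],[1,0,0,0,0],[1,0,0,0,0]]'
python3 - <<'E'
from h import *
c=env.read_camera('wrist');cv2.imwrite('pics/w2.png',c['img'][:,:,::-1])
E
```

```text
clock: 3.17
tcp_pos: [0.5461, -0.0642, 0.0618]
orientation: [-0.002, 0.807, 0.591, -0.002]
wrist_force: [-0.8, 0.6, -0.7]
finger_gap: 0.0853
grip_force: 0.0
clock: 3.58
tcp_pos: [0.5506, -0.0654, 0.0481]
orientation: [0.001, 0.808, 0.59, 0.001]
wrist_force: [0.8, 0.3, 0.0]
finger_gap: 0.0517
grip_force: 0.0
clock: 3.92
tcp_pos: [0.5501, -0.0651, 0.0479]
orientation: [0.001, 0.808, 0.589, 0.001]
wrist_force: [-0.4, 1.6, 5.3]
finger_gap: 0.026
grip_force: 47.8
```

View pics/w2.png

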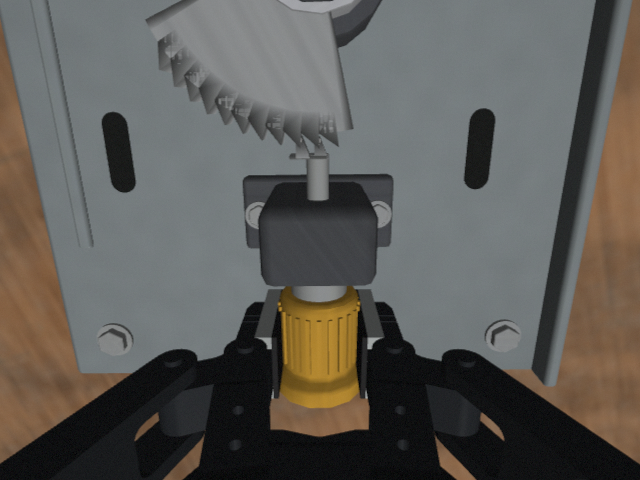

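The pads hold the knurled grip at (320,340) px, clear of the housing. Next I pull the sleeve back and hold it there for about 2.5 s.

```bash

python3 -m jog '[[1,-0.002,0,0,0],[1,-0.002,0,0,0],[1,-0.002,0,0,0],[1,-0.002,0,0,0],[1,-0.001,0,0,0]]'
python3 -m jog '[[1,0,0,0,0],[1,0,0,0,0],[1,0,0,0,0],[1,0,0,0,0],[1,0,0,0,0]]'
python3 -m jog '[[1,0,0,0,0],[1,0,0,0,0],[1,0,0,0,0],[1,0,0,0,0],[1,0,0,0,0]]' >/dev/null
python3 -m jog '[[1,0,0,0,0],[1,0,0,0,0],[1,0,0,0,0],[1,0,0,0,0],[1,0,0,0,0]]' >/dev/null
python3 -m jog '[[1,0,0,0,0],[1,0,0,0,0],[1,0,0,0,0],[1,0,0,0,0],[1,0,0,0,0]]' >/dev/null
python3 -m jog '[[1,0,0,0,0],[1,0,0,0,0],[1,0,0,0,0],[1,0,0,0,0],[1,0,0,0,0]]'
python3 - <<'E'
from h import *
c=env.read_camera('wrist');t=env.read_camera('top')
cv2.imwrite('pics/w3.png',np.hstack([cv2.resize(c['img'][:,:,::-1],(400,300)),cv2.resize(t['img'][160:276,215:370][:,:,::-1],(400,300))]))
E
```

```text
clock: 4.38
tcp_pos: [0.5479, -0.0719, 0.0479]
orientation: [-0.0, 0.807, 0.59, 0.002]
wrist_force: [1.5, 7.4, 5.5]
finger_gap: 0.0255
grip_force: 52.1
clock: 4.8
tcp_pos: [0.5479, -0.0718, 0.0479]
orientation: [-0.0, 0.807, 0.59, 0.002]
wrist_force: [1.5, 7.7, 5.1]
finger_gap: 0.0261
grip_force: 52.1
clock: 6.47
tcp_pos: [0.5479, -0.0718, 0.0479]
orientation: [-0.0, 0.807, 0.59, 0.003]
wrist_force: [1.0, 6.7, 4.4]
finger_gap: 0.0256
grip_force: 52.1
```

View pics/w3.png

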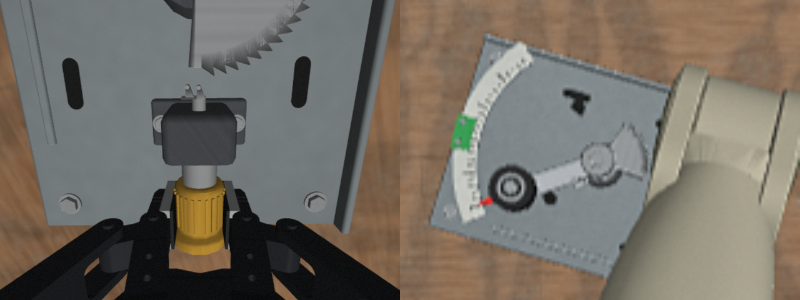

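The arm has run back to slack: the pointer sits at the low end of the scale and the teeth are clear of the pin. I'll let the sleeve snap home, rise, and measure the zero.

```bash

python3 -m jog '[[-1,0,0,0,0],[-1,0,0,0,0],[-1,0,0,0,0],[-1,0,0,0,0],[-1,0,0,0,0]]'
python3 -m jog '[[-1,0,0,-0.038,0],[-1,0,0,-0.038,0],[-1,0,0,-0.038,0],[1,0.0305,-0.02,0,0],[1,0.0305,-0.02,0,0]]'
python3 -m jog '[[1,0.0305,-0.02,0,0],[1,0.0305,-0.02,0,0],[1,0.0305,-0.02,0,0],[1,0.0305,-0.02,0,0],[1,0,0,0,-6]]' >/dev/null
python3 -m jog '[[1,0,0,0,-6],[1,0,0,0,-6],[1,0,0,0,0]]'
python3 - <<'E'
from h import *
s=env.get_state();print(s['tcp_pos'],s['orientation'])
t=env.read_camera('top');im=t['img'];roi=(215,160,370,290)
for n,lo,hi,z in(('brass',(15,110,80),(28,255,255),.06),('red',(0,130,80),(8,255,255),.052),('black',(0,0,0),(180,255,45),.097),('green',(50,100,60),(85,255,255),.05)):
    for a,ce,bb in blobs(mask(im,lo,hi),roi): print(n,a,ce.round(1),bb,ray(t,*ce,z).round(4))
cv2.imwrite('pics/t4.png',cv2.resize(im[160:290,215:370][:,:,::-1],None,fx=4.5,fy=4.5,interpolation=cv2.INTER_CUBIC))
E
```

```text
clock: 6.98
tcp_pos: [0.5464, -0.0738, 0.0463]
orientation: [0.0, 0.808, 0.589, -0.0]
wrist_force: [0.4, -0.5, -0.2]
finger_gap: 0.0841
grip_force: 0.0
clock: 7.4
tcp_pos: [0.5296, -0.0046, 0.1634]
orientation: [0.003, 0.809, 0.588, 0.003]
wrist_force: [-0.5, 0.6, -0.8]
finger_gap: 0.064
grip_force: 0.0
clock: 8.07
tcp_pos: [0.4878, 0.1376, 0.1602]
orientation: [-0.0, 0.705, 0.71, -0.0]
wrist_force: [0.4, -0.3, -0.3]
finger_gap: 0.0
grip_force: 0.0
[0.48778056 0.13761336 0.16023422] [-1.39406232e-06  7.04540700e-01  7.09663577e-01 -9.12848378e-05]
brass 121 [333.4 234.5] [327, 229, 14, 13] [ 0.5479 -0.0663  0.06  ]
black 119 [261.  241.2] [253, 225, 15, 42] [0.5303 0.1312 0.097 ]
black 37 [283.4 198.4] [279, 195, 9, 9] [0.646  0.0689 0.097 ]
black 21 [304.8 256.3] [300, 255, 10, 4] [0.4868 0.0132 0.097 ]
green 53 [239.8 209.3] [236, 204, 8, 13] [0.6259 0.197  0.05  ]
```

View pics/t4.png

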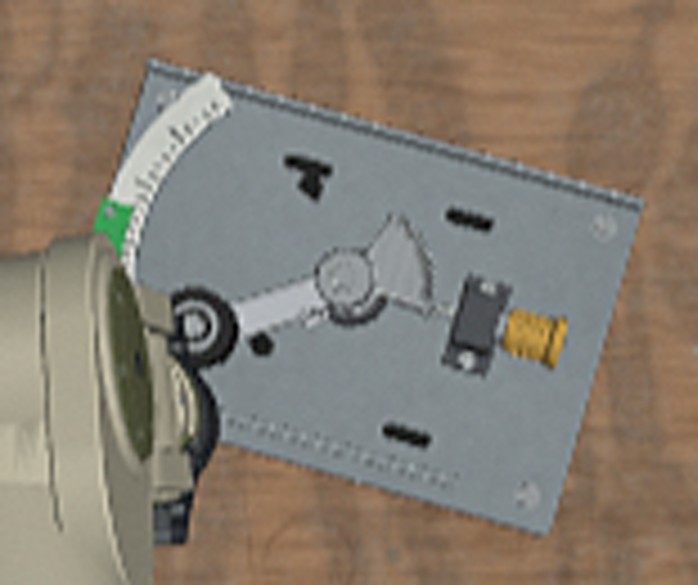

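The sleeve is home, with its brass blob in exactly the same pixels as before, and the roller at crop (199,327) is slack. I'll descend and push along world +x (tool y), stopping part-way to measure the angle.

```bash

python3 -m jog '[[1,0,0,0.0385,0],[1,0,0,0.0385,0],[1,0,0,0,0],[1,0,0.01,0,0],[1,0,0.01,0,0]]' 
python3 -m jog '[[1,0,0.01,0,0],[1,0,0.01,0,0],[1,0,0.01,0,0],[1,0,0.008,0,0],[1,0,0,0,0]]'
python3 - <<'E'
from h import *
c=env.read_camera('wrist');im=c['img'];print(c['T'].round(3).tolist())
P=np.array([.5845,.0485])
for n,lo,hi,z in(('red',(0,130,80),(8,255,255),.052),('green',(50,100,60),(85,255,255),.05)):
    for a,ce,bb in blobs(mask(im,lo,hi)):
        w=ray(c,*ce,z);d=w[:2]-P;print(n,a,ce.round(1),bb,w.round(4),'r',np.hypot(*d).round(4),'th',np.radians(125)-np.arctan2(d[1],d[0])-.302)
cv2.imwrite('pics/w5.png',im[:,:,::-1])
E
```

```text
clock: 8.53
tcp_pos: [0.5091, 0.1372, 0.0846]
orientation: [0.0, 0.706, 0.708, 0.0]
wrist_force: [0.7, 0.3, -0.3]
finger_gap: -0.0003
grip_force: 0.0
clock: 8.95
tcp_pos: [0.543, 0.137, 0.0838]
orientation: [-0.003, 0.706, 0.708, -0.003]
wrist_force: [-12.3, -1.9, 6.3]
finger_gap: -0.0
grip_force: 6.4
[[1.0, -0.005, 0.007, 0.543], [0.003, 0.954, 0.3, 0.213], [-0.008, -0.3, 0.954, 0.215], [0.0, 0.0, 0.0, 1.0]]
red 901 [402.5 206.7] [393, 172, 20, 62] [0.5767 0.1736 0.052 ] r 0.1253 th 0.24644953164684674
green 4189 [515.  144.2] [466, 110, 105, 72] [0.6208 0.1992 0.05  ] r 0.1551 th 0.5453015504952017
```

View pics/w5.png

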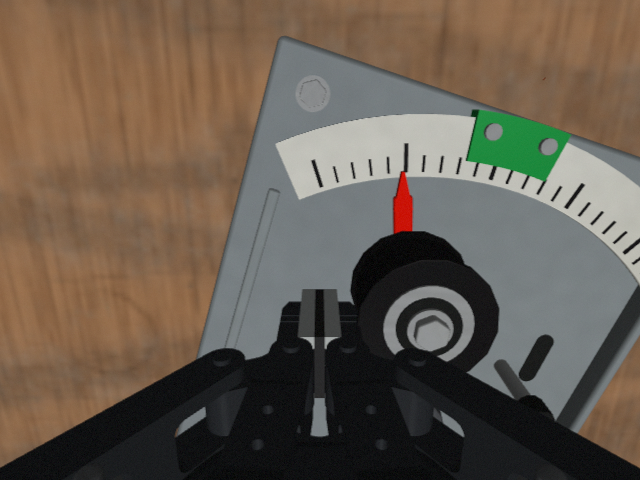

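The pointer (402,172) stands on the 15° mark, which is about 0.25 rad. The green band is centred near (515,144), at 0.545 rad. The notches hold at about 0.455, 0.56 and 0.665, so I'll push to about 0.62, which is roughly 35 mm more.

```bash

python3 -m jog '[[1,0,0.009,0,0],[1,0,0.009,0,0],[1,0,0.009,0,0],[1,0,0.008,0,0],[1,0,0,0,0]]' 
cat > m.py <<'E'
from h import *
import sys
c=env.read_camera('wrist');im=c['img']
P=np.array([.5845,.0485])
for n,lo,hi,z in(('red',(0,130,80),(8,255,255),.052),('green',(50,100,60),(85,255,255),.05)):
    for a,ce,bb in blobs(mask(im,lo,hi),n=1):
        w=ray(c,*ce,z);d=w[:2]-P;print(n,a,ce.round(1),bb,w.round(4),'r',np.hypot(*d).round(4),'th',np.radians(125)-np.arctan2(d[1],d[0])-.302)
cv2.imwrite(f'pics/{sys.argv[1]}.png',im[:,:,::-1])
E
python3 m.py w6
```

```text
clock: 9.42
tcp_pos: [0.5769, 0.1373, 0.0833]
orientation: [-0.003, 0.706, 0.708, -0.004]
wrist_force: [-11.3, -0.6, 1.7]
finger_gap: -0.0001
grip_force: 6.0
red 863 [429.5 219.5] [412, 187, 33, 57] [0.6222 0.1685 0.052 ] r 0.1258 th 0.6132523551001716
green 4182 [433.  144.6] [386, 110, 102, 72] [0.6215 0.1993 0.05  ] r 0.1553 th 0.5495511215855424
```

The arm is at 0.613, so I back off gently and check.

```bash

python3 -m jog '[[1,0,-0.006,0,0],[1,0,-0.006,0,0],[1,0,-0.01,0,0],[1,0,-0.015,0,0],[1,0,0,0,0]]' 
python3 m.py w7
```

```text
clock: 9.88
tcp_pos: [0.5436, 0.1377, 0.0847]
orientation: [0.0, 0.706, 0.708, 0.001]
wrist_force: [-0.9, 0.3, -0.6]
finger_gap: -0.0004
grip_force: 0.0
red 861 [490.2 215.3] [472, 182, 34, 57] [0.6155 0.1704 0.052 ] r 0.1258 th 0.5580855079909961
green 4069 [510.8 145.7] [463, 112, 103, 71] [0.621  0.1993 0.05  ] r 0.1551 th 0.5461905909745763
```

View pics/w7.png

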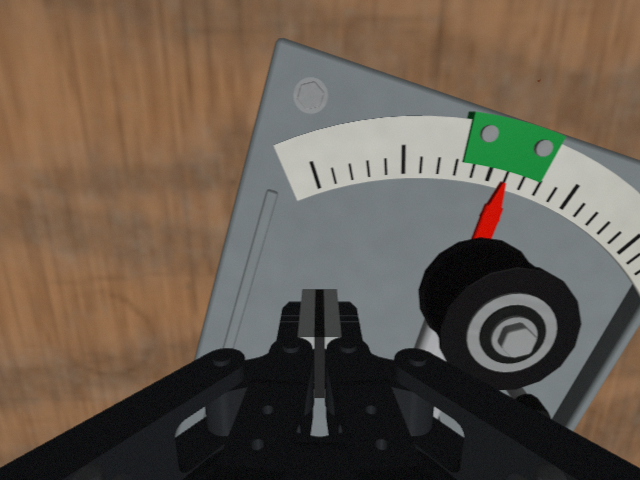

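The pointer, with its tip at (504,182), is held at 0.558 within the band, whose middle is at 0.546. I'll retreat upwards, confirm that the sleeve is home and the angle holds, then hand in.

```bash

python3 -m jog '[[1,0,-0.02,0,0],[1,0,0,-0.04,0],[1,0,0,-0.04,0],[1,0,0,0,0],[1,0,0,0,0]]' 
python3 m.py w8; python3 - <<'E'
from h import *
t=env.read_camera('top')
for a,ce,bb in blobs(mask(t['img'],(15,110,80),(28,255,255)),(215,160,370,290)): print('brass',a,ce.round(1),bb)
E
```

```text
clock: 10.35
tcp_pos: [0.5282, 0.1377, 0.1674]
orientation: [0.003, 0.706, 0.708, 0.004]
wrist_force: [-0.7, 0.0, -0.7]
finger_gap: -0.0005
grip_force: 0.0
red 372 [457.5 180.1] [447, 159, 20, 37] [0.6149 0.1713 0.052 ] r 0.1265 th 0.5515406891100754
green 1837 [470.6 134. ] [439, 111, 68, 48] [0.6206 0.1991 0.05  ] r 0.1549 th 0.5441652591685642
brass 121 [333.4 234.5] [327, 229, 14, 13]
```

```bash
python3 -c "
from workcell import env
print(env.hand_in())"
```

```text
the job is handed in; nothing more can be done
None
```

The belt tensioner is reset and handed in at about 10 s: the sleeve was drawn back until the arm ran to slack, then snapped home. After one push the ratchet holds the pointer at about 0.555 rad, inside the green band (middle about 0.545, reaching 0.12 either side), with the sleeve fully home and nothing else touched.

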